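# Set the welding turntable to the yellow mark and lock it

## Robot

A 6-joint arm with a two-finger parallel gripper is mounted at the origin on the work surface. World frame = base frame: x ahead of the robot, y to its left, z up, the work surface at z = 0. Lengths are in m, angles in degrees, forces in N, time in s.
With the tool pointing down it reaches from about 0.35 to 0.875 m from the base axis. Payload 4.2 kg.
Tool frame: the origin (TCP) lies on the centre line of the jaws, within the pads' length; the fingertips stand 11 mm ahead of it and the grasp point (between the pads) lies 8 mm behind it; z points along the fingers, y is the line along which they close (so a half turn about z gives the same grasp; the last joint's range is limited). The gripper opens to 87 mm and grips with 3 to 60 N. Pads are 19 mm wide; open, the fingers measure 117 mm over their backs; the gripper's body (75 mm by 190 mm) begins 51 mm behind the grasp point.
Start: joints at [-56.631, 22.042, 0.453, 0, -68.411, -14.817], TCP at [0.199, -0.592, 0.234] pointing down, gripper open.
Joint ranges: [-179.83, 179.83], [-69.29, 118.12], [-61.27, 80.66], [-181.25, 117.63], [-171.15, -9.14], [-177.46, 177.46]. Speed limits (degrees/s): [159.86, 159.86, 180, 180, 180, 180].

## Interface

Orientations are given as a 3x3 rotation matrix whose columns are the frame's x, y, z axes.
In Python, from station import r gives the robot as it stands.
- The arm moves only by the tool servo_tool, never from a script. Its argument "commands" is a list that holds one entry, the list of rows, each a list of 7 numbers: the closure, from 0 (fully open) to 1 (shut), then the shift along the tool's x, y, z in mm, then the turn, a rotation vector about the tool's x, y, z in rad. In form: [[[claw, x, y, z, ax, ay, az], ...]]. A call has exactly 5 rows; each row is the pose to reach, as a shift and turn from the pose commanded when the call began, along the tool's axes at that moment; what a row does not reach only later rows make up. A row lasts 1/10 s, in which the tool goes at most 50 mm and 8.59 degrees, less where a joint would pass 70% of its speed; a pose out of reach is approached as far as the arm can. A call with a gripper value outside its range is refused whole. The fingers move at their own pace and stop on an object; the grip force is fixed at half the most. Time passes only in rows, so rows that repeat a pose let the fingers close, or fill a call up. It gives the time, the measured TCP pose, the force, the opening and the grip force at its end, in the units of the state.
- r.sense(): the state, without advancing time (a new reading comes with each control period).
- r.capture(name): name is "side" or "top" or "wrist"; returns a dict with "pixels" (400x640x3 uint8, red, green, blue), "camera_matrix" (3x3 intrinsics, pixels), "R" (3x3) and "t" (3): a world point X has camera coordinates R X + t. Camera axes: x right, y down, z forward; pixel columns grow to the right and rows downward; lengths in m; the calibration is good to about 2 mm. A picture is of the moment at which its call begins. There is no depth.
- r.finish_job(): hands the job in; it is judged then, once.
The state is a dict: "time_s": time; "joints": joint angles; "joint_velocities": joint speeds; "effort": joint torques, N m; "tcp_pos": TCP position; "ee_rot": TCP orientation; "wrist_force": force on the tool from outside, world axes, zero at the start; "moment": the same for the moment, N m; "gripper_width": opening from 0.0 (shut) to 1.0 (fully open); "gripper_force": force on a finger pad.
Only numpy, scipy, OpenCV 4.12 (cv2) and the standard library are available. Lean on these libraries where they do the work, as an engineer would, in place of code of your own. Each camera call takes 0.05 s, during which the arm holds its last target. There are 200 camera calls.

## Task

Push the orange paddle of the turntable's lever round, without gripping it, until the lever's bar lies over the middle of the yellow dot on the scale; then press the red locking plunger all the way down, leaving the ring at the yellow dot. The flanged pipe must ride round on the ring without being touched, and the other things on the bench stay where they are.

Things in the scene. Friction and masses are not known exactly. Their poses are not given: they have to be found in the camera images.
- base: round grey turntable base fixed to the bench, 270 mm across, 45 mm high; origin at the centre of its underside, z up. Its x axis points roughly away from the robot (yaw within 0.25 rad) to the middle of the scale, a fan of black ticks every 5 degrees on the top of its rim
- ring_axis (a point): the turning axis (vertical) of the ring, at the level of the ring's top, 57 mm above the bench
- ring (a joint): angle of the ring and its lever, rad: 0 when the lever lies along the base's x axis, growing counter-clockwise seen from above; stops at -1.3 and 1.3. The aluminium ring is a disc 170 mm across; it turns stiffly (about 2.5 N at the paddle), has no spring and stays where it is left
- pointer (a point): point on the top of the lever's bar, 115 mm from the axis, directly above the scale circle. The bar is dark steel, 6 mm wide and 8 mm high, sticks out radially from the ring, top 66 mm above the bench, clear of the dots by 12 mm; this bar is the pointer
- paddle_top (a point): centre of the top of the orange upright paddle at the end of the lever, 145 mm from the axis, top 122 mm above the bench. The paddle is 16 mm thick along the direction in which it turns, 30 mm radially, and 56 mm tall (from 66 to 122 mm above the bench); it can be pushed on either side
- dot_yellow_c (a point): centre of the yellow setting dot, 20 mm across, 1.5 mm thick, lying on the base's rim on the scale circle, 115 mm from the axis. White, blue and green dots of the same size lie on the same circle; the four are at 35 and 60 degrees to either side of the base's x axis and change places
- lock (a joint): travel of the red locking plunger in m: 0 up, 0.010 fully down; stays where it is left, and takes about 4 N to move
- lock_top (a point): centre of the top of the red mushroom knob (32 mm across, 12 mm thick) of the locking plunger, which stands on the base's rim 115 mm from the axis, 115 degrees counter-clockwise from the base's x axis; 89 mm above the bench when up, 79 mm when pressed home
- part: workpiece standing loose on the middle of the ring: steel plate 90 x 90 x 8 mm with a copper-coloured pipe stub 52 mm across and 54 mm tall upright on it, top 119 mm above the bench, 0.7 kg; origin at the centre of its underside. It rides round with the ring
- spray: spray can, 58 mm across, 170 mm tall, standing on the bench; origin at the centre of its underside. Bystander
- hammer: hammer lying on the bench, about 260 mm long along its x axis (head at +x), 26 mm high; origin under its middle. Bystander
- magnet: red triangular welding magnet square, about 100 x 100 x 18 mm, lying flat on the bench; origin at the centre of its underside. Bystander
There are look-alikes about, which are no part of the job. Several things have the shape of the part; the one meant has the colours described above.

How it is judged (in metres and radians):
On the way, in this order (a step that is already met when the one before it is completed fails the run):
1. the lever's bar is over the yellow dot, with the plunger still up (horizontal distance between pointer and dot_yellow_c below 0.007 m and value of joint lock below 0.004 m and velocity of joint ring between -0.05 and 0.05 rad/s), for 0.3 s.
2. the red plunger is pressed down (value of joint lock above 0.008 m), for 0.2 s.
At the end, for the whole second after the job is handed in: the bar's centre line is within 7 mm of the yellow dot's centre (at the scale circle) and the ring at rest, the plunger is at least 8 of its 10 mm down, and the flanged pipe stands on the ring within 20 mm of its middle (horizontal distance between pointer and dot_yellow_c below 0.007 m and value of joint lock above 0.008 m and velocity of joint ring between -0.02 and 0.02 rad/s and horizontal distance between part and ring_axis below 0.02 m and height (world z) of part below 0.067 m and angle between part's own z axis and vertical below 0.15 rad); the robot touches nothing.
It fails at once if the lever's paddle is gripped (fingers press on both of its sides at once) (contact force between the fingers and ring_c2 above 1 N and contact force between the fingers and ring_c3 above 1 N).
It fails at once if the robot touches the flanged pipe (contact force between any of the arm, the fingers and part above 1 N).
It fails at once if the flanged pipe is lifted more than 10 mm, tipped, or slides more than 20 mm off the middle of the ring (height (world z) of part above 0.067 m or angle between part's own z axis and vertical above 0.15 rad or horizontal distance between part and ring_axis above 0.02 m).
It fails at once if the spray can, the hammer or the magnet square is moved more than 20 mm (distance of any of spray, hammer, magnet from where it was at the start of the episode above 0.02 m).
It also fails if it takes over 48 s, if anything falls off the work surface, if the arm or the gripper's body presses on something with over 40 N, if the wrist force passes 120 N, or if a joint passes its speed limit or range.

## Working session

There is one attempt and no reset: what is moved stays moved. The work goes in short steps, Python scripts to look and compute and a tool call to move; the robot and the scene stay as the last step left them, time stands still between calls to the robot, and variables do not carry over. Pictures are saved under pics/ and viewed, at most 10 in all, crops included, and the job is handed in when it is done.

Besides the shell and the picture viewer there is one more tool, called after "Call:" by a JSON object that holds its "api" and its "payload", one argument or row to a line. servo_tool: Moves the arm, as the interface text tells. Its arguments: {"type":"object","properties":{"commands":{"type":"array","items":{"type":"array","items":{"type":"array","items":{"type":"number"}}}}},"required":["commands"]}

```bash
mkdir -p pics; ls; python3 - <<'E'
from station import r
import cv2,pickle
s=r.sense();print(s['time_s'],s['tcp_pos'],s['ee_rot'],s['gripper_width'])
d={}
for n in ("top","side"):
    c=r.capture(n);d[n]=c;cv2.imwrite(f'pics/{n}0.png',c['pixels'][:,:,::-1]);print(n,c['camera_matrix'],c['R'],c['t'])
pickle.dump(d,open('cap0.pkl','wb'))
E
```

```text
pics
0.0 [ 0.19868711 -0.59195345  0.23245759] [[-9.48092666e-01 -3.17993286e-01 -7.52674180e-04]
 [-3.17994171e-01  9.48090430e-01  2.05999129e-03]
 [ 5.85397895e-05  2.19240863e-03 -9.99997595e-01]] 1.0007952037087429
top [[427.83317155   0.         310.64044032]
 [  0.         427.83317155 197.85590081]
 [  0.           0.           1.        ]] [[ 2.63005636e-04 -9.99979666e-01 -6.37161141e-03]
 [-9.96989510e-01  2.31821452e-04 -7.75362096e-02]
 [ 7.75361101e-02  6.37282220e-03 -9.96969176e-01]] [0.024794   0.58168864 1.32147675]
side [[378.39456559   0.         321.74679375]
 [  0.         378.39456559 202.2779099 ]
 [  0.           0.           1.        ]] [[-0.98031552 -0.19718464 -0.00998498]
 [-0.08554884  0.46980241 -0.87861658]
 [ 0.17794066 -0.86046726 -0.47742351]] [0.54584521 0.14163393 0.94742273]
```

View pics/top0.png

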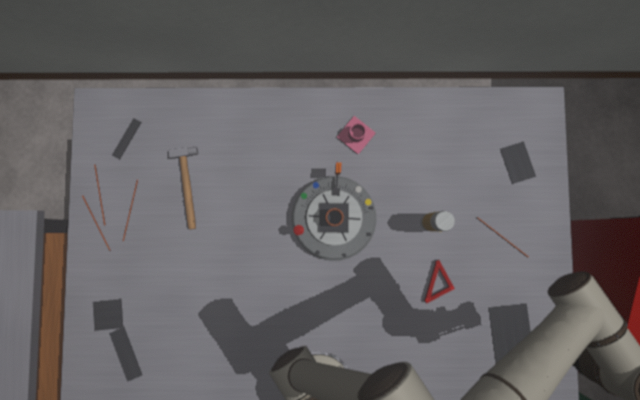

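View pics/side0.png

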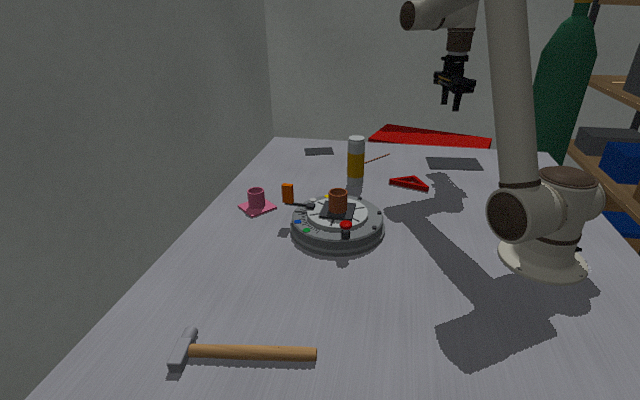

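Top view: turntable centred at about (335,217), orange paddle (338,168), dots blue (316,184), green (304,195), white (359,189), yellow (368,202), red knob (298,230). The copper part is at (335,217) on a dark plate, and its look-alike is the pink flanged pipe at (356,133). Possible confusions: the red magnet at (438,283) with the knob, and the yellow band of the spray can (435,221) with the yellow dot.

```bash
cat > h.py <<'E'
import numpy as np,cv2
def ray(c,u,v,z):
    K,R,t=c['camera_matrix'],np.array(c['R']),np.array(c['t'])
    d=R.T@np.linalg.inv(K)@[u,v,1]; o=-R.T@t
    return o+d*(z-o[2])/d[2]
def proj(c,X):
    p=c['camera_matrix']@(np.array(c['R'])@X+c['t']);return p[:2]/p[2]
def blob(c,lo,hi,box,minS=110,minV=60):
    hsv=cv2.cvtColor(np.ascontiguousarray(c['pixels']),cv2.COLOR_RGB2HSV)
    x0,y0,x1,y1=box
    m=cv2.inRange(hsv,(lo,minS,minV),(hi,255,255))
    k=np.zeros_like(m);k[y0:y1,x0:x1]=m[y0:y1,x0:x1]
    n,_,st,ce=cv2.connectedComponentsWithStats(k)
    if n<2:return None
    i=1+np.argmax(st[1:,4]);return ce[i],st[i,4]
E
python3 - <<'E'
import pickle,cv2,numpy as np
from h import *
d=pickle.load(open('cap0.pkl','rb'));c=d['top']
B=(290,155,380,262)
res={}
for n,lo,hi,z,S in (('yellow',22,34,.0465,100),('orange',5,18,.110,150),('blue',105,125,.0465,100),('green',45,80,.0465,80),('red',0,4,.089,150)):
    b=blob(c,lo,hi,B if n!='orange' else (325,155,350,180),S)
    if b: res[n]=ray(c,*b[0],z)[:2];print(n,b,res[n])
# centre of base: dots circle (yellow,green,blue on 115mm) least squares
from scipy.optimize import least_squares
P=np.array([res[k] for k in ('yellow','blue','green','red') if k in res])
o=least_squares(lambda q:np.hypot(*(P-q).T)-.115,ray(c,335,217,.05)[:2]);C=o.x
print('C',C,o.fun)
for k in res:
    v=res[k]-C;print(k,np.degrees(np.arctan2(v[1],v[0])),np.hypot(*v))
im=cv2.resize(c['pixels'][150:270,275:455,::-1],None,fx=4.4,fy=4.4,interpolation=cv2.INTER_CUBIC);cv2.imwrite('pics/crop0.png',im)
for n,u,v,z in(('spray base',423,222,0),('spraytop',445,220,.17),('magnet',438,283,.018),('pink',356,133,0)):print(n,ray(c,u,v,z))
E
```

```text
yellow (array([367.5, 201.5]), np.int32(32)) [ 0.56853167 -0.15055154]
orange (array([337.78378378, 167.45945946]), np.int32(37)) [ 0.66488168 -0.05586302]
blue (array([315.53571429, 184.64285714]), np.int32(28)) [0.62082316 0.00951981]
green (array([303.34615385, 195.34615385]), np.int32(26)) [0.58761225 0.0471751 ]
red (array([298.48076923, 229.63461538]), np.int32(52)) [0.48188244 0.0604643 ]
C [ 0.52077304 -0.04678755] [-0.00077281 -0.00019344  0.00031028 -0.00091477]
yellow -65.28517678149467 0.114227194130098
orange -3.6035313586570386 0.14439412845524663
blue 29.370440164812454 0.11480656405107109
green 54.57430655614105 0.1153102789237286
red 109.93115004361522 0.11408522839957055
spray base [ 0.50646419 -0.33188959  0.        ]
spraytop [ 0.50840636 -0.3496217   0.17      ]
magnet [ 0.31731639 -0.36990893  0.018     ]
pink [ 0.7935845  -0.12154638  0.        ]
```

View pics/crop0.png

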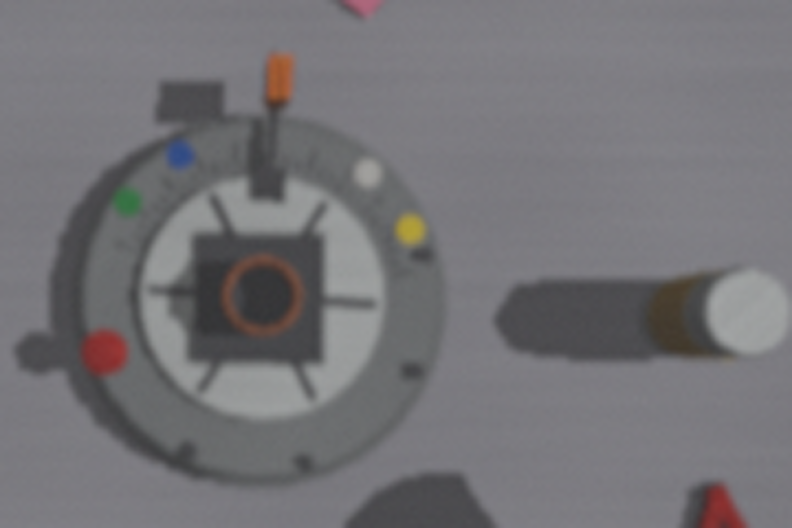

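The close crop confirms the choice: orange paddle on the lever at lever angle about −3.6° (world), yellow dot at −65.3°, next to white, and red knob at the left. I have to push clockwise from the +y side with closed fingers. Planning the approach now.

```bash
cat > plan.py <<'E'
# print tool-frame shift (mm) and turn about tool z (rad) from the pose now to world targets x y z (m) yaw(deg of tool y)
import sys,numpy as np
from station import r
s=r.sense();R=np.array(s['ee_rot']);p=np.array(s['tcp_pos'])
C=np.array([.5208,-.0468])
def lever(th,off,z,rad=.145):
    a=np.radians(th);q=C+rad*np.array([np.cos(a),np.sin(a)])+off*np.array([-np.sin(a),np.cos(a)])
    return [*q,z,180+th]
def show(T):
    y=np.degrees(np.arctan2(R[1,1],R[0,1]))
    print('t',round(s['time_s'],2),'tcp',p.round(4),'yawy',round(y,1),'F',np.round(s['wrist_force'],1),'w',round(s['gripper_width'],2))
    for t in T:
        d=R.T@(np.array(t[:3])-p)*1000
        print(np.round(t,3),'->',d.round(0),round(float(np.radians(-((t[3]-y+180)%360-180))),2))
E
python3 -c "
from plan import *
show([[.45,-.3,.25,140],lever(-3.6,.045,.2),lever(-3.6,.045,.1)])"
```

```text
t 0.1 tcp [ 0.1987 -0.592   0.2326] yawy 108.5 F [ 0.5  0.4 -0.1] w 1.0
[  0.45  -0.3    0.25 140.  ] -> [-331.  197.  -17.] -0.55
[ 6.680e-01 -1.100e-02  2.000e-01  1.764e+02] -> [-630.  401.   33.] -1.18
[ 6.680e-01 -1.100e-02  1.000e-01  1.764e+02] -> [-630.  401.  133.] -1.18
```

Call:
{"api": "servo_tool", "payload": {
  "commands": [
    [[1,-30,19,-6,0,0,0],[1,-65,42,-12,0,0,0],[1,-105,67,-18,0,0,0],[1,-145,92,-18,0,0,0],[1,-185,118,-18,0,0,0]]
  ]
}}

```text
time_s: 0.6
tcp_pos: [0.3375, -0.4202, 0.2514]
ee_rot: [[-0.948, -0.318, 0.0], [-0.318, 0.948, 0.0], [-0.0, 0.0, -1.0]]
wrist_force: [0.2, 0.4, -0.1]
gripper_width: 0.633
gripper_force: 0.0
```

Call:
{"api": "servo_tool", "payload": {
  "commands": [
    [[1,-40,25,0,0,0,0],[1,-80,51,0,0,0,0],[1,-120,76,0,0,0,0],[1,-160,102,0,0,0,0],[1,-200,127,0,0,0,0]]
  ]
}}

```text
time_s: 1.1
tcp_pos: [0.4866, -0.2358, 0.2513]
ee_rot: [[-0.948, -0.318, -0.0], [-0.318, 0.948, 0.0], [0.0, 0.0, -1.0]]
wrist_force: [0.0, -0.8, -0.2]
gripper_width: 0.176
gripper_force: 0.0
```

Call:
{"api": "servo_tool", "payload": {
  "commands": [
    [[1,-40,25,0,0,0,-0.12],[1,-80,51,0,0,0,-0.24],[1,-115,73,0,0,0,-0.36],[1,-150,95,0,0,0,-0.48],[1,-175,111,0,0,0,-0.6]]
  ]
}}

```text
time_s: 1.6
tcp_pos: [0.6176, -0.0746, 0.2507]
ee_rot: [[-0.598, -0.802, -0.001], [-0.802, 0.598, 0.0], [0.001, 0.001, -1.0]]
wrist_force: [0.4, -0.3, -0.4]
gripper_width: 0.009
gripper_force: 0.0
```

```bash
python3 -c "
from plan import *
show([lever(-3.6,.045,.2),lever(-3.6,.045,.1)])"
```

```text
t 1.6 tcp [ 0.6176 -0.0746  0.2507] yawy 143.3 F [ 0.4 -0.3 -0.4] w 0.01
[ 6.680e-01 -1.100e-02  2.000e-01  1.764e+02] -> [-81.  -3.  51.] -0.58
[ 6.680e-01 -1.100e-02  1.000e-01  1.764e+02] -> [-81.  -3. 151.] -0.58
```

Call:
{"api": "servo_tool", "payload": {
  "commands": [
    [[1,-20,-1,5,0,0,-0.12],[1,-45,-2,15,0,0,-0.24],[1,-68,-3,25,0,0,-0.36],[1,-77,-3,40,0,0,-0.48],[1,-77,-3,50,0,0,-0.58]]
  ]
}}

```text
time_s: 2.1
tcp_pos: [0.6653, -0.0158, 0.1992]
ee_rot: [[-0.061, -0.998, -0.003], [-0.998, 0.061, 0.0], [0.0, 0.003, -1.0]]
wrist_force: [-0.0, -0.4, -0.7]
gripper_width: 0.002
gripper_force: 0.0
```

Call:
{"api": "servo_tool", "payload": {
  "commands": [
    [[1,0,0,20,0,0,0],[1,0,0,45,0,0,0],[1,0,0,70,0,0,0],[1,0,0,90,0,0,0],[1,0,0,97,0,0,0]]
  ]
}}

```text
time_s: 2.6
tcp_pos: [0.6634, -0.0174, 0.1012]
ee_rot: [[-0.067, -0.998, -0.006], [-0.998, 0.067, -0.0], [0.001, 0.006, -1.0]]
wrist_force: [-0.6, -0.9, -0.9]
gripper_width: 0.006
gripper_force: 0.0
```

```bash
python3 - <<'E'
from plan import *
import cv2
show([lever(-3.6,.02,.1)]+[lever(t,.018,.1) for t in (-10,-18,-26)])
a=r.capture('wrist');b=r.capture('top')
cv2.imwrite('pics/w1.png',np.hstack([a['pixels'][:,::1],cv2.resize(b['pixels'][140:270,270:400],(400,400))])[:,:,::-1][:, :, :][::1,::1][:600])
im=np.hstack([a['pixels'],cv2.resize(b['pixels'][140:270,270:400],(400,400))])[:,:,::-1]
cv2.imwrite('pics/w1.png',cv2.resize(im,(800,308),interpolation=cv2.INTER_AREA))
E
```

```text
t 2.6 tcp [ 0.6634 -0.0174  0.1012] yawy 176.1 F [-0.6 -0.9 -0.9] w 0.01
[ 6.670e-01 -3.600e-02  1.000e-01  1.764e+02] -> [18. -5.  1.] -0.0
[ 6.67e-01 -5.40e-02  1.00e-01  1.70e+02] -> [37. -6.  1.] 0.11
[ 6.64e-01 -7.40e-02  1.00e-01  1.62e+02] -> [57. -5.  1.] 0.25
[ 6.59e-01 -9.40e-02  1.00e-01  1.54e+02] -> [77. -1.  1.] 0.39
```

View pics/w1.png

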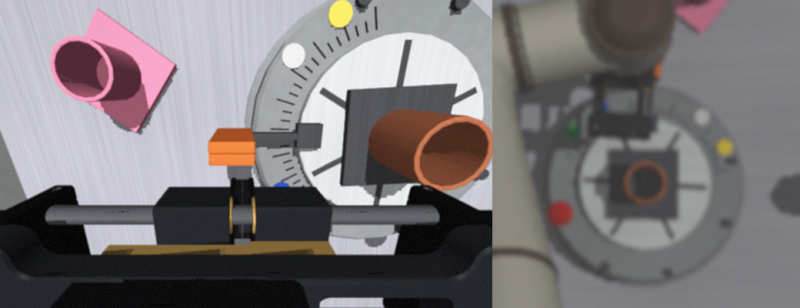

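Wrist view: the closed fingers (column about 242) face the paddle (208–255, 147) with a gap. White is at (293,55) and yellow at (340,13), ahead in the push direction. Starting the push.

Call:
{"api": "servo_tool", "payload": {
  "commands": [
    [[1,8,-3,1,0,0,0],[1,15,-5,1,0,0,0],[1,22,-5,1,0,0,0.03],[1,30,-6,1,0,0,0.07],[1,37,-6,1,0,0,0.11]]
  ]
}}

```text
time_s: 3.2
tcp_pos: [0.6698, -0.055, 0.1046]
ee_rot: [[-0.179, -0.984, 0.003], [-0.984, 0.179, 0.001], [-0.001, -0.003, -1.0]]
wrist_force: [1.3, 2.2, 1.2]
gripper_width: 0.007
gripper_force: 1.3
```

```bash
cat > see.py <<'E'
from plan import *
from h import *
def see():
    c=r.capture('wrist');B=(0,0,640,400)
    o=blob(c,5,15,(0,0,640,235),170,90);y=blob(c,22,34,B,120,90)
    if o: P=ray(c,*o[0],.117)[:2]-C;print('orange',o[0].round(),o[1],'ang',np.degrees(np.arctan2(P[1],P[0])).round(1),np.hypot(*P).round(3))
    if y: P=ray(c,*y[0],.0465)[:2]-C;print('yellow',y[0].round(),y[1],'ang',np.degrees(np.arctan2(P[1],P[0])).round(1),np.hypot(*P).round(3))
    return c
E
python3 -c "
from see import *
see()
show([lever(t,.018,.1) for t in (-13,-16,-19,-22,-25,-28)])"
```

```text
orange [316. 216.] 1901 ang -14.4 0.148
yellow [431.  64.] 733 ang -64.8 0.118
t 3.2 tcp [ 0.6698 -0.055   0.1046] yawy 169.7 F [1.3 2.2 1.2] w 0.01
[ 6.66e-01 -6.20e-02  1.00e-01  1.67e+02] -> [7. 2. 5.] 0.05
[ 6.65e-01 -6.90e-02  1.00e-01  1.64e+02] -> [15.  2.  5.] 0.1
[ 6.64e-01 -7.70e-02  1.00e-01  1.61e+02] -> [23.  2.  5.] 0.15
[ 6.62e-01 -8.40e-02  1.00e-01  1.58e+02] -> [30.  2.  5.] 0.2
[ 6.60e-01 -9.20e-02  1.00e-01  1.55e+02] -> [38.  3.  5.] 0.26
[ 6.57e-01 -9.90e-02  1.00e-01  1.52e+02] -> [46.  4.  5.] 0.31
```

Call:
{"api": "servo_tool", "payload": {
  "commands": [
    [[1,7,2,3,0,0,0.05],[1,15,2,4,0,0,0.1],[1,23,2,4,0,0,0.15],[1,30,2,4,0,0,0.2],[1,38,3,4,0,0,0.26]]
  ]
}}

```text
time_s: 3.75
tcp_pos: [0.6596, -0.0914, 0.0998]
ee_rot: [[-0.426, -0.905, 0.001], [-0.905, 0.426, 0.0], [-0.001, -0.001, -1.0]]
wrist_force: [1.8, 2.1, 0.8]
gripper_width: 0.006
gripper_force: 1.3
```

Call:
{"api": "servo_tool", "payload": {
  "commands": [
    [[1,7,-1,0,0,0,0.05],[1,15,-1,0,0,0,0.1],[1,23,-1,0,0,0,0.15],[1,30,-1,0,0,0,0.2],[1,37,0,0,0,0,0.26]]
  ]
}}

```text
time_s: 4.25
tcp_pos: [0.6441, -0.1251, 0.0998]
ee_rot: [[-0.644, -0.765, 0.002], [-0.765, 0.644, 0.0], [-0.001, -0.001, -1.0]]
wrist_force: [2.2, 2.0, -0.2]
gripper_width: 0.006
gripper_force: 1.3
```

```bash
python3 -c "
from see import *
c=see();cv2.imwrite('pics/w2.png',c['pixels'][:,:,::-1])
show([lever(t,.018,.1) for t in (-43,-46,-49,-52,-55,-58)])"
```

```text
orange [310. 218.] 1846 ang -44.1 0.148
yellow [368. 133.] 622 ang -64.9 0.118
t 4.25 tcp [ 0.6441 -0.1251  0.0998] yawy 139.9 F [ 2.2  2.  -0.2] w 0.01
[ 6.39e-01 -1.33e-01  1.00e-01  1.37e+02] -> [ 9. -1. -0.] 0.05
[ 6.34e-01 -1.39e-01  1.00e-01  1.34e+02] -> [17. -1. -0.] 0.1
[ 6.30e-01 -1.44e-01  1.00e-01  1.31e+02] -> [24. -1. -0.] 0.16
[ 6.24e-01 -1.50e-01  1.00e-01  1.28e+02] -> [32. -1. -0.] 0.21
[ 6.19e-01 -1.55e-01  1.00e-01  1.25e+02] -> [39.  0. -0.] 0.26
[ 6.13e-01 -1.60e-01  1.00e-01  1.22e+02] -> [47.  1. -0.] 0.31
```

View pics/w2.png

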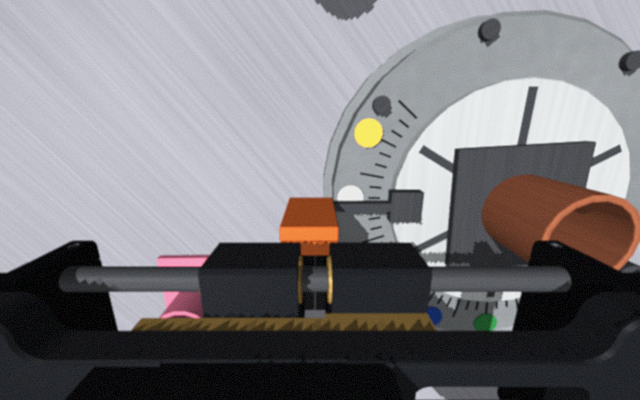

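The picture shows the bar at about (365,208), the white dot half under it, and yellow at (368,133). The pipe rides along. Continuing to about −58°, slower.

Call:
{"api": "servo_tool", "payload": {
  "commands": [
    [[1,8,-1,0,0,0,0.05],[1,16,-1,0,0,0,0.1],[1,24,-1,0,0,0,0.16],[1,32,-1,0,0,0,0.21],[1,38,0,0,0,0,0.26]]
  ]
}}

```text
time_s: 4.8
tcp_pos: [0.6197, -0.1542, 0.0998]
ee_rot: [[-0.818, -0.575, 0.002], [-0.575, 0.818, 0.0], [-0.002, -0.001, -1.0]]
wrist_force: [3.8, 1.9, -0.1]
gripper_width: 0.008
gripper_force: 1.5
```

Call:
{"api": "servo_tool", "payload": {
  "commands": [
    [[1,2,0,0,0,0,0.02],[1,4,0,0,0,0,0.03],[1,6,0,0,0,0,0.05],[1,8,0,0,0,0,0.06],[1,8,0,0,0,0,0.06]]
  ]
}}

```text
time_s: 5.3
tcp_pos: [0.6126, -0.1588, 0.0997]
ee_rot: [[-0.851, -0.526, 0.0], [-0.526, 0.851, -0.0], [-0.0, -0.0, -1.0]]
wrist_force: [2.6, 0.1, 0.2]
gripper_width: 0.01
gripper_force: 1.1
```

```bash
cat >> see.py <<'E'
def bar(c,th0,span=7):
    # brightness profile along the bar-top arc, r=100..118 mm, z=0.066
    g=cv2.cvtColor(np.ascontiguousarray(c['pixels']),cv2.COLOR_RGB2GRAY).astype(np.float32)
    A=np.arange(th0-span,th0+span,.25);pr=[]
    for a in np.radians(A):
        q=[proj(c,np.array([*(C+rr*np.array([np.cos(a),np.sin(a)])),.066])) for rr in (.106,.110,.114,.118,.122)]
        q=np.array(q,np.float32);pr.append(cv2.remap(g,q[:,:1],q[:,1:],1).mean())
    pr=np.array(pr);m=pr<(pr.min()+40) if pr.min()<60 else pr<0
    print('bar dark',A[m].min() if m.any() else None,A[m].max() if m.any() else None,'mid',A[m].mean() if m.any() else None);return A,pr
E
python3 -c "
from see import *
c=see();A,p=bar(c,-58,10);print([(float(a),int(x)) for a,x in zip(A[::3],p[::3])])
cv2.imwrite('pics/w3.png',cv2.resize(c['pixels'][100:260,240:480,::-1],None,fx=3,fy=3))
show([lever(t,.018,.1) for t in (-58,-60,-62,-64,-65.3)])"
```

```text
orange [308. 218.] 1841 ang -62.4 0.148
yellow [350. 182.] 532 ang -65.0 0.118
bar dark -60.5 -49.75 mid -55.02857142857143
[(-68.0, 202), (-67.25, 173), (-66.5, 189), (-65.75, 203), (-65.0, 203), (-64.25, 196), (-63.5, 183), (-62.75, 168), (-62.0, 165), (-61.25, 154), (-60.5, 82), (-59.75, 49), (-59.0, 85), (-58.25, 80), (-57.5, 75), (-56.75, 79), (-56.0, 96), (-55.25, 85), (-54.5, 62), (-53.75, 76), (-53.0, 84), (-52.25, 85), (-51.5, 83), (-50.75, 76), (-50.0, 79), (-49.25, 98), (-48.5, 113)]
t 5.3 tcp [ 0.6126 -0.1588  0.0997] yawy 121.7 F [2.6 0.1 0.2] w 0.01
[ 6.13e-01 -1.60e-01  1.00e-01  1.22e+02] -> [ 1. -1. -0.] -0.0
[ 6.09e-01 -1.63e-01  1.00e-01  1.20e+02] -> [ 6. -2. -0.] 0.03
[ 6.05e-01 -1.66e-01  1.00e-01  1.18e+02] -> [11. -2. -0.] 0.07
[ 6.01e-01 -1.69e-01  1.00e-01  1.16e+02] -> [16. -3. -0.] 0.1
[ 5.980e-01 -1.710e-01  1.000e-01  1.147e+02] -> [19. -3. -0.] 0.12
```

View pics/w3.png

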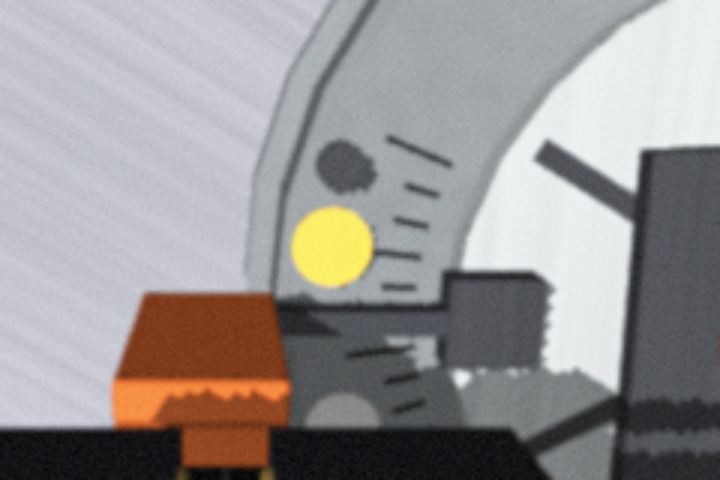

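The crop shows the bar's top at y 308–335, so its centre is at about −58.0°. The yellow dot's centre is at (332,247), about −65.0°, leaving about 7° (roughly 17 mm).

Call:
{"api": "servo_tool", "payload": {
  "commands": [
    [[1,4,0,0,0,0,0.02],[1,8,-1,0,0,0,0.05],[1,12,-2,0,0,0,0.08],[1,15,-2,0,0,0,0.1],[1,17,-2,0,0,0,0.12]]
  ]
}}

```text
time_s: 5.85
tcp_pos: [0.5984, -0.1693, 0.0994]
ee_rot: [[-0.908, -0.418, -0.001], [-0.418, 0.908, 0.0], [0.001, 0.001, -1.0]]
wrist_force: [1.6, 3.7, -0.3]
gripper_width: 0.008
gripper_force: 1.3
```

```bash
python3 -c "
from see import *
c=see();A,p=bar(c,-65,7);print([(float(a),int(x)) for a,x in zip(A[::2],p[::2])])
cv2.imwrite('pics/w4.png',cv2.resize(c['pixels'][100:260,240:480,::-1],None,fx=3,fy=3))
show([lever(t,.018,.1) for t in (-64,-65,-66)])"
```

```text
orange [308. 218.] 1840 ang -69.3 0.148
yellow [349. 196.] 293 ang -66.7 0.118
bar dark -67.25 -59.5 mid -64.65789473684211
[(-72.0, 161), (-71.5, 187), (-71.0, 194), (-70.5, 199), (-70.0, 204), (-69.5, 206), (-69.0, 204), (-68.5, 178), (-68.0, 133), (-67.5, 82), (-67.0, 41), (-66.5, 53), (-66.0, 73), (-65.5, 73), (-65.0, 67), (-64.5, 63), (-64.0, 61), (-63.5, 74), (-63.0, 84), (-62.5, 87), (-62.0, 88), (-61.5, 87), (-61.0, 88), (-60.5, 86), (-60.0, 82), (-59.5, 79), (-59.0, 87), (-58.5, 87)]
t 5.85 tcp [ 0.5984 -0.1693  0.0994] yawy 114.7 F [ 1.6  3.7 -0.3] w 0.01
[ 6.01e-01 -1.69e-01  1.00e-01  1.16e+02] -> [-2. -1. -1.] -0.02
[ 5.98e-01 -1.71e-01  1.00e-01  1.15e+02] -> [ 1. -1. -1.] -0.0
[ 5.96e-01 -1.72e-01  1.00e-01  1.14e+02] -> [ 3. -1. -1.] 0.01
```

View pics/w4.png

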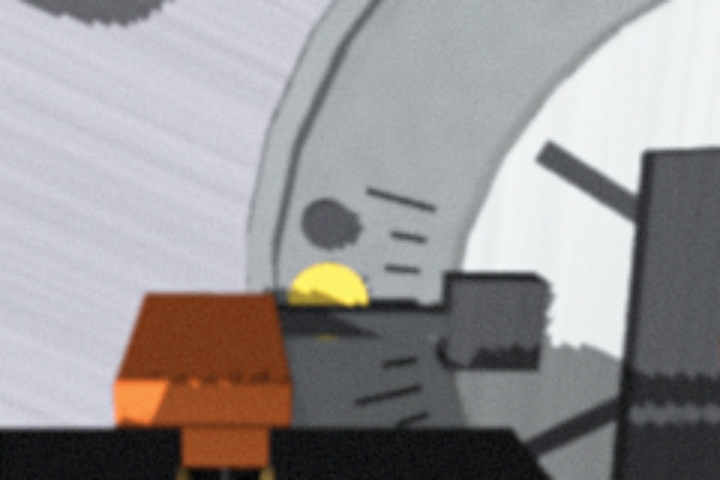

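The bar now lies across the dot: bar top centre about −65.1°, dot −65.0°, with yellow showing on both sides in the oblique view. Backing off and checking from above.

Call:
{"api": "servo_tool", "payload": {
  "commands": [
    [[1,-5,0,0,0,0,0],[1,-15,0,0,0,0,0],[1,-30,0,0,0,0,0],[1,-30,0,-20,0,0,0],[1,-30,0,-50,0,0,0]]
  ]
}}

```text
time_s: 6.4
tcp_pos: [0.6255, -0.1562, 0.1472]
ee_rot: [[-0.907, -0.421, -0.007], [-0.421, 0.907, 0.0], [0.006, 0.003, -1.0]]
wrist_force: [0.8, -0.1, 1.4]
gripper_width: 0.004
gripper_force: 0.0
```

Call:
{"api": "servo_tool", "payload": {
  "commands": [
    [[1,0,0,-25,0,0,0],[1,0,0,-45,0,0,0],[1,0,0,-55,0,0,0],[1,0,0,-55,0,0,0],[1,0,0,-55,0,0,0]]
  ]
}}

```text
time_s: 6.9
tcp_pos: [0.6259, -0.1565, 0.2032]
ee_rot: [[-0.907, -0.42, -0.002], [-0.42, 0.907, 0.0], [0.002, 0.001, -1.0]]
wrist_force: [0.2, -0.6, -0.6]
gripper_width: 0.007
gripper_force: 0.0
```

```bash
python3 -c "
from see import *
c=see();A,p=bar(c,-65,7);print([(float(a),int(x)) for a,x in zip(A[::2],p[::2])])
cv2.imwrite('pics/w5.png',c['pixels'][:,:,::-1])
show([[.482,.0605,.2,114.7],[.482,.0605,.12,114.7],[.482,.0605,.09,114.7]])"
```

```text
orange [310. 153.] 713 ang -65.7 0.148
yellow [339. 143.] 104 ang -67.3 0.118
bar dark None None mid None
[(-72.0, 144), (-71.5, 154), (-71.0, 156), (-70.5, 157), (-70.0, 170), (-69.5, 186), (-69.0, 194), (-68.5, 198), (-68.0, 197), (-67.5, 189), (-67.0, 156), (-66.5, 104), (-66.0, 72), (-65.5, 66), (-65.0, 61), (-64.5, 61), (-64.0, 70), (-63.5, 90), (-63.0, 105), (-62.5, 107), (-62.0, 99), (-61.5, 89), (-61.0, 80), (-60.5, 80), (-60.0, 80), (-59.5, 79), (-59.0, 80), (-58.5, 81)]
t 6.9 tcp [ 0.6259 -0.1565  0.2032] yawy 114.8 F [ 0.2 -0.6 -0.6] w 0.01
[4.820e-01 6.000e-02 2.000e-01 1.147e+02] -> [ 39. 257.   4.] 0.0
[4.820e-01 6.000e-02 1.200e-01 1.147e+02] -> [ 39. 257.  84.] 0.0
[4.820e-01 6.000e-02 9.000e-02 1.147e+02] -> [ 39. 257. 114.] 0.0
```

View pics/w5.png

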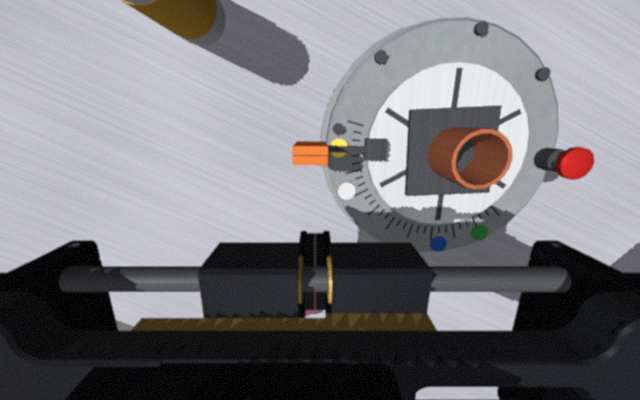

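The overhead wrist view shows the bar over the yellow dot (339,145), bar centre about −65.0°, and the paddle free at (310,153). The red knob is at (574,162) and the pipe is centred. Moving over the knob.

Call:
{"api": "servo_tool", "payload": {
  "commands": [
    [[1,5,30,0,0,0,0],[1,11,70,0,0,0,0],[1,17,110,0,0,0,0],[1,23,150,0,0,0,0],[1,29,190,0,0,0,0]]
  ]
}}

```text
time_s: 7.45
tcp_pos: [0.5186, 0.0044, 0.2031]
ee_rot: [[-0.908, -0.42, -0.003], [-0.42, 0.908, -0.001], [0.003, 0.0, -1.0]]
wrist_force: [0.9, 0.9, 0.0]
gripper_width: 0.007
gripper_force: 0.0
```

Call:
{"api": "servo_tool", "payload": {
  "commands": [
    [[1,6,40,5,0,0,0],[1,10,67,20,0,0,0],[1,10,67,45,0,0,0],[1,10,67,65,0,0,0],[1,10,67,74,0,0,0]]
  ]
}}

```text
time_s: 7.95
tcp_pos: [0.4811, 0.0597, 0.1279]
ee_rot: [[-0.907, -0.421, -0.005], [-0.421, 0.907, -0.002], [0.006, 0.0, -1.0]]
wrist_force: [0.2, 0.1, 0.1]
gripper_width: 0.004
gripper_force: 0.0
```

```bash
python3 -c "
from see import *
w=r.capture('wrist');t=r.capture('side')
k=blob(w,0,4,(0,0,640,400),150,70);print('red',k, ray(w,*k[0],.087))
show([[.482,.0605,.1,114.7],[.482,.0605,.09,114.7]])
im=np.hstack([w['pixels'][100:400,120:520],cv2.resize(t['pixels'][150:270,270:430],(400,300))]);cv2.imwrite('pics/w6.png',im[:,:,::-1])"
```

```text
red (array([312.03216374, 224.03362573]), np.int32(684)) [0.47874372 0.0556913  0.087     ]
t 7.95 tcp [0.4811 0.0597 0.1279] yawy 114.9 F [0.2 0.1 0.1] w 0.0
[4.820e-01 6.000e-02 1.000e-01 1.147e+02] -> [-1.  0. 28.] 0.0
[4.820e-01 6.000e-02 9.000e-02 1.147e+02] -> [-1.  0. 38.] 0.0
```

View pics/w6.png

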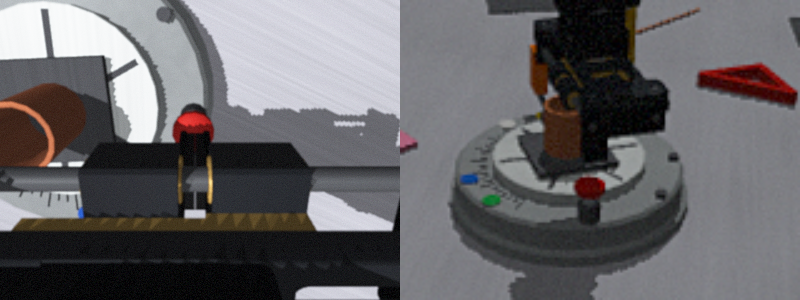

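Wrist crop: the fingers stand directly over the knob (193,127 in the crop). Side crop: the plunger is up at (590,187) and the body is above the pipe top. Pressing down gently.

Call:
{"api": "servo_tool", "payload": {
  "commands": [
    [[1,-1,0,12,0,0,0],[1,-1,0,22,0,0,0],[1,-1,0,28,0,0,0],[1,-1,0,32,0,0,0],[1,-1,0,35,0,0,0]]
  ]
}}

```text
time_s: 8.55
tcp_pos: [0.4838, 0.0603, 0.0958]
ee_rot: [[-0.907, -0.42, -0.0], [-0.42, 0.907, -0.0], [0.001, -0.0, -1.0]]
wrist_force: [-2.7, -1.1, 4.5]
gripper_width: 0.002
gripper_force: 1.9
```

Call:
{"api": "servo_tool", "payload": {
  "commands": [
    [[1,0,0,1,0,0,0],[1,0,0,2,0,0,0],[1,0,0,3,0,0,0],[1,0,0,3,0,0,0],[1,0,0,3,0,0,0]]
  ]
}}

```text
time_s: 9.05
tcp_pos: [0.4838, 0.0603, 0.0926]
ee_rot: [[-0.907, -0.42, -0.0], [-0.42, 0.907, -0.0], [0.0, -0.0, -1.0]]
wrist_force: [-1.5, -3.4, 2.8]
gripper_width: 0.006
gripper_force: 1.7
```

Still moving at about 4 N, so there is no end stop yet. Pressing on until the force climbs.

Call:
{"api": "servo_tool", "payload": {
  "commands": [
    [[1,0,0,1,0,0,0],[1,0,0,2,0,0,0],[1,0,0,3,0,0,0],[1,0,0,4,0,0,0],[1,0,0,4,0,0,0]]
  ]
}}

```text
time_s: 9.55
tcp_pos: [0.484, 0.0604, 0.0903]
ee_rot: [[-0.907, -0.421, 0.0], [-0.421, 0.907, -0.001], [0.0, -0.001, -1.0]]
wrist_force: [-5.4, -2.4, 16.5]
gripper_width: 0.004
gripper_force: 8.0
```

Force has jumped to 16.5 N at z=0.0903, which is the end stop. Holding briefly, then straight up.

Call:
{"api": "servo_tool", "payload": {
  "commands": [
    [[1,0,0,0,0,0,0],[1,0,0,0,0,0,0],[1,0,0,0,0,0,0],[1,0,0,-5,0,0,0],[1,0,0,-20,0,0,0]]
  ]
}}

```text
time_s: 10.05
tcp_pos: [0.4834, 0.0608, 0.1075]
ee_rot: [[-0.908, -0.42, -0.002], [-0.42, 0.908, 0.0], [0.001, 0.001, -1.0]]
wrist_force: [0.0, 0.7, 0.4]
gripper_width: 0.002
gripper_force: 0.0
```

Call:
{"api": "servo_tool", "payload": {
  "commands": [
    [[1,0,0,-30,0,0,0],[1,0,0,-65,0,0,0],[1,0,0,-95,0,0,0],[1,0,0,-110,0,0,0],[1,0,0,-110,0,0,0]]
  ]
}}

```text
time_s: 10.55
tcp_pos: [0.4856, 0.0616, 0.2207]
ee_rot: [[-0.907, -0.421, 0.006], [-0.421, 0.907, 0.003], [-0.007, 0.0, -1.0]]
wrist_force: [-0.3, 0.3, 0.2]
gripper_width: 0.006
gripper_force: 0.0
```

Call:
{"api": "servo_tool", "payload": {
  "commands": [
    [[1,-10,-30,0,0,0,0],[1,-30,-70,0,0,0,0],[1,-50,-110,0,0,0,0],[1,-65,-140,0,0,0,0],[1,-65,-140,0,0,0,0]]
  ]
}}

```text
time_s: 11.05
tcp_pos: [0.6038, -0.0412, 0.2151]
ee_rot: [[-0.909, -0.417, -0.003], [-0.417, 0.909, -0.0], [0.002, 0.001, -1.0]]
wrist_force: [-0.8, 0.4, -1.0]
gripper_width: 0.005
gripper_force: 0.0
```

```bash
python3 -c "
from see import *
c=r.capture('wrist');t=r.capture('side');show([])
A,p=bar(c,-65,7);print([(float(a),int(x)) for a,x in zip(A[::2],p[::2])])
y=blob(c,22,34,(0,0,640,400),120,90);print(y)
im=np.hstack([cv2.resize(c['pixels'],(480,300)),cv2.resize(t['pixels'][160:280,270:398],(320,300))]);cv2.imwrite('pics/w7.png',im[:,:,::-1])"
```

```text
t 11.05 tcp [ 0.6038 -0.0412  0.2151] yawy 114.6 F [-0.8  0.4 -1. ] w 0.01
bar dark None None mid None
[(-72.0, 132), (-71.5, 149), (-71.0, 163), (-70.5, 166), (-70.0, 173), (-69.5, 186), (-69.0, 199), (-68.5, 208), (-68.0, 215), (-67.5, 219), (-67.0, 215), (-66.5, 172), (-66.0, 111), (-65.5, 74), (-65.0, 64), (-64.5, 62), (-64.0, 76), (-63.5, 104), (-63.0, 122), (-62.5, 127), (-62.0, 125), (-61.5, 121), (-61.0, 114), (-60.5, 103), (-60.0, 93), (-59.5, 84), (-59.0, 83), (-58.5, 83)]
(array([235.73493976, 126.27710843]), np.int32(83))
```

View pics/w7.png

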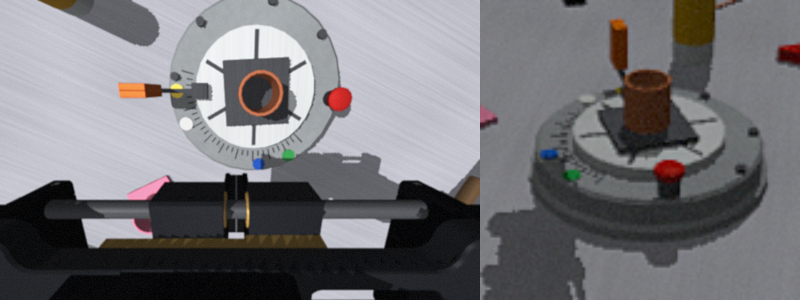

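Wrist view: the bar crosses the middle of the yellow dot (176,90) and the pipe is centred at (262,93). Side view: the knob is lower at (669,168), and nothing is touching. Handing in.

```bash
python3 -c "
from station import r
print(r.finish_job())"
```

```text
the job is handed in; nothing more can be done
None
```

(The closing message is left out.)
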